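# Dock the sauce trays in the serving caddy and fold up its panels

### The arm

A 6-joint arm with a two-finger parallel gripper is mounted at the origin on the work surface. World frame = base frame: x ahead of the robot, y to its left, z up, the work surface at z = 0. Lengths are in m, angles in degrees, forces in N, time in s.
With the tool pointing down it reaches from about 0.375 to 0.925 m from the base axis. Payload 5.7 kg.
Tool frame: the origin (TCP) lies midway between the tips of the shut fingers; the grasp point (between the pads) lies behind it (ctrl.pinch_z is the z of the grasp point in the tool frame, in m); z points along the fingers, y is the line along which they close (so a half turn about z gives the same grasp; the last joint's range is limited). The gripper opens to 85 mm and grips with 20 to 120 N. Pads are 22 mm wide; open, the fingers measure 114 mm over their backs; the gripper's body (76 mm by 85 mm) begins 54 mm behind the grasp point. The pads swing forward as they close: fully open they stand 13 mm farther back than shut.
Start: joints at [62.217, 20.558, 86.54, -0, 72.909, -6.595], TCP at [0.217, 0.559, 0.231] pointing down, gripper open.
Joint ranges: [-170.27, 170.27], [-57.76, 135], [12.27, 136.19], [-55.21, 235.2], [11.17, 155.16], [-170.74, 170.74]. Speed limits (degrees/s): [136.94, 136.94, 180, 180, 180, 180].

### API

Orientations are given as [roll, pitch, yaw] about the fixed x, y, z axes, in that order (R = Rz(yaw) Ry(pitch) Rx(roll)).
In Python, from plant import ctrl, hand, planner, sensors, eyes, job gives the robot as it stands. Calls block until the motion is done:
- ctrl.move_to(position, orientation): joint-space move of the TCP to a pose.
- ctrl.move_linear(position, orientation=None, speed=0.15): straight line of the TCP; orientation=None keeps the orientation; speed is the mean speed in m/s.
- ctrl.move_joints(angles): joint-space move.
- hand.grip(opening, newtons=None): finger opening in m; newtons is the grip in N (None keeps the last); returns when the fingers have stopped.
- ctrl.sleep(seconds).
- planner.inverse_kinematics(position, orientation): joint angles nearest the present ones, or None.
- sensors.state(): the state.
- eyes.get_image(name): name is "scene" or "top" or "wrist"; returns (picture, depth): 420x560x3 uint8, red, green, blue; 420x560 float32, m along the optical axis (not along the pixel's ray), 0 where there is no reading.
- eyes.calibration(name): a dict with "fx", "fy", "cx", "cy" (pixels), "R" (3x3) and "t" (3): a world point X has camera coordinates R X + t. Camera axes: x right, y down, z forward; pixel columns grow to the right and rows downward; lengths in m; the calibration is good to about 2 mm. A picture is of the moment at which its call begins: read the wrist's pose just before it. calibration takes no time and is no camera call; for the wrist camera it gives the pose at the moment of the call.
A pose or a line that the arm cannot do raises ctrl.IKError and nothing moves.
- job.finish_job(): hands the job in; it is judged then, once.
The state is a dict: "t": time; "joint_positions": joint angles; "joint_velocities": joint speeds; "effort": joint torques, N m; "position": TCP position; "ee_rot": TCP orientation; "contact_force": force on the tool from outside, world axes, zero at the start; "ft_torque": the same for the moment, N m; "gripper_width": finger opening in m; "grip_force": force on a finger pad.
Only numpy, scipy, OpenCV 4.12 (cv2) and the standard library are available. Lean on these libraries where they do the work, as an engineer would, in place of code of your own. Each camera call takes 0.05 s, during which the arm holds its last target. There are 200 camera calls.

### The job

Put every sauce tray on the island into the wooden caddy, one to a bay (any bay): hook its steel tongue under the steel lip on the caddy's near side, swing the other end down and press until the orange latch snaps over it and the tray lies flat and locked. Only when all the trays are in, fold all three of the caddy's hinged panels (left, right and far side) up until they stand upright and make it an open box. Leave the steamer, spoon rest and chopsticks where they are.

Things in the scene. Friction and masses are not known exactly. Their poses are not given: they have to be found in the camera images.
- tray0: lidded red sauce tray, loose, 0.2 kg, may be absent. mm, origin on the underside, z up: body x -60 to 48, y -28 to 28, z 0 to 24; steel tongue x -74 to -60, 36 wide, z 0 to 5; catch ledge at the other end x 48 to 60, 40 wide, z 0 to 8; white grip rib on the lid x -26 to 14, 14 thick in y, z 24 to 56 (centre of mass near x -6); white press mark on the lid at x 31, y 0
- tray1: lidded yellow sauce tray, loose, 0.2 kg, may be absent. mm, origin on the underside, z up: body x -60 to 48, y -28 to 28, z 0 to 24; steel tongue x -74 to -60, 36 wide, z 0 to 5; catch ledge at the other end x 48 to 60, 40 wide, z 0 to 8; white grip rib on the lid x -26 to 14, 14 thick in y, z 24 to 56 (centre of mass near x -6); white press mark on the lid at x 31, y 0
- tray2: lidded blue sauce tray, loose, 0.2 kg, may be absent. mm, origin on the underside, z up: body x -60 to 48, y -28 to 28, z 0 to 24; steel tongue x -74 to -60, 36 wide, z 0 to 5; catch ledge at the other end x 48 to 60, 40 wide, z 0 to 8; white grip rib on the lid x -26 to 14, 14 thick in y, z 24 to 56 (centre of mass near x -6); white press mark on the lid at x 31, y 0
- caddy: fixed wooden caddy, 178 x 250 mm, origin under its centre on the table; x from lip side (-x, nearest the robot) to latch side, z up. Bay floors at z 8 mm; three bays 70 mm apart in y, each 61 mm wide between dividers 8 mm above the floor. Low back stop at x 62.5, z 8 to 14 mm. A docked tray points as the caddy does (x along x)
- lip (a point): middle of the steel lip's front lower edge (caddy x -61.5, z 19 mm); lip top z 24 mm; the slot under it ends 15.5 mm behind the edge. It bars trays put in flat: lower the tray tilted 10 to 15 degrees, tongue end down, tongue tip just clear of the edge, slide it about 14 mm towards caddy -x until the tray's body meets the lip, then swing the other end down
- catch0 (a point): tip of the orange spring latch of the left (+y) bay, 30 mm wide, underside z 17.5 mm. Above its tooth (z 20.5 to 31) a ramp leans back 6 mm. Pressing the tray's far end down (5 to 20 N at the press mark) drives the latch up to 10 mm towards caddy +x; it springs back over the ledge with a force drop, and then the tray cannot lift out
- catch1 (a point): tip of the orange spring latch of the middle bay, 30 mm wide, underside z 17.5 mm. Above its tooth (z 20.5 to 31) a ramp leans back 6 mm. Pressing the tray's far end down (5 to 20 N at the press mark) drives the latch up to 10 mm towards caddy +x; it springs back over the ledge with a force drop, and then the tray cannot lift out
- catch2 (a point): tip of the orange spring latch of the right (-y) bay, 30 mm wide, underside z 17.5 mm. Above its tooth (z 20.5 to 31) a ramp leans back 6 mm. Pressing the tray's far end down (5 to 20 N at the press mark) drives the latch up to 10 mm towards caddy +x; it springs back over the ledge with a force drop, and then the tray cannot lift out
- bay0 (a point): point on the floor of the left (+y) bay of the caddy (frame as the caddy's): a docked tray's origin lies here, within about 3 mm
- bay1 (a point): point on the floor of the middle bay of the caddy (frame as the caddy's): a docked tray's origin lies here, within about 3 mm
- bay2 (a point): point on the floor of the right (-y) bay of the caddy (frame as the caddy's): a docked tray's origin lies here, within about 3 mm
- wing_left (a joint): left (+y) panel of the caddy, a 120 (along the hinge) by 90 by 6 mm wooden board hinged along its lower edge; angle raised, rad: 0 = lowest stop, leaning outwards 0.35 rad above the horizontal; 1.22 = upright, where it stops. Stiff hinge (0.12 N m): it stays where it is left; pushing its outer face or free edge inwards and upwards, about the hinge, raises it
- wing_right (a joint): right (-y) panel of the caddy, a 120 (along the hinge) by 90 by 6 mm wooden board hinged along its lower edge; angle raised, rad: 0 = lowest stop, leaning outwards 0.35 rad above the horizontal; 1.22 = upright, where it stops. Stiff hinge (0.12 N m): it stays where it is left; pushing its outer face or free edge inwards and upwards, about the hinge, raises it
- wing_far (a joint): far (+x) panel of the caddy, a 200 (along the hinge) by 70 by 6 mm wooden board hinged along its lower edge; angle raised, rad: 0 = lowest stop, leaning outwards 0.35 rad above the horizontal; 1.22 = upright, where it stops. Stiff hinge (0.12 N m): it stays where it is left; pushing its outer face or free edge inwards and upwards, about the hinge, raises it
- hinge_left (a point): middle of the left panel's hinge line, which runs along the caddy's x, 122 mm to the side of its middle and 12 mm above the table
- hinge_right (a point): middle of the right panel's hinge line, which runs along the caddy's x, 122 mm to the side of its middle and 12 mm above the table
- hinge_far (a point): middle of the far panel's hinge line, which runs along the caddy's y, 90 mm beyond its middle and 12 mm above the table
- edge_left (a point): middle of the left panel's free edge (green strip), 90 mm from the hinge
- edge_right (a point): middle of the right panel's free edge (green strip), 90 mm from the hinge
- edge_far (a point): middle of the far panel's free edge (green strip), 70 mm from the hinge
- steamer: lidded bamboo steamer basket, 176 mm across, 100 mm high, origin under its centre; leave alone
- spoon_rest: blue ceramic spoon rest, about 165 mm long, 14 mm high, origin under its round dish of 110 mm; leave alone
- chopsticks: pair of 270 mm steel chopsticks along its x on white rests, 19 mm high, origin under its middle; leave alone

How it is judged:
By the outcome, as a careful person would: the job done as asked, in the order asked, and still so for the second after the job is handed in, with the robot touching nothing.
Of tray0, tray1, tray2 only 2 to 3 are there at a start; the rules pass over those that are not, and their reading is None.
At some moment in a run one of tray0, tray1, tray2 may be knocked a few centimetres aside while the robot is not near it.
Once in a run the grip may slacken for a moment while it holds something.
It also fails if it takes over 210 s, if anything falls off the work surface, if the arm or the gripper's body presses on something with over 40 N, if the wrist force passes 120 N, or if a joint passes its speed limit or range.

## Working session

There is one attempt and no reset: what is moved stays moved. The work goes in short steps, each a Python script; the robot and the scene stay as the last script left them, time stands still between calls to the robot, and variables do not carry over. Pictures are saved under pics/ and viewed, at most 14 in all, crops included, and the job is handed in when it is done.

```bash
ls; mkdir -p pics; python3 - <<'E'
from plant import ctrl,eyes,sensors
import cv2,numpy as np
for n in("top","scene"):
    p,d=eyes.get_image(n); cv2.imwrite(f"pics/{n}0.png",p[:,:,::-1]); np.savez(f"pics/{n}0.npz",p=p,d=d,**eyes.calibration(n))
    print(n,eyes.calibration(n))
print(ctrl.pinch_z,sensors.state()["ee_rot"],sensors.state()["contact_force"])
E
```

```text
pics
top {'fx': 469.9104553329339, 'fy': 469.9104553329339, 'cx': 275.84498019139767, 'cy': 209.86814858392862, 'R': array([[-9.77351433e-04, -9.99973517e-01,  7.21181734e-03],
       [-9.95585096e-01,  2.96122876e-04, -9.38628164e-02],
       [ 9.38581951e-02, -7.27171482e-03, -9.95559020e-01]]), 't': array([-0.07829673,  0.59074486,  1.4435146 ])}
scene {'fx': 395.2093293011144, 'fy': 395.2093293011144, 'cx': 277.956293240995, 'cy': 215.32120210955475, 'R': array([[ 0.71650418,  0.69757775,  0.00265488],
       [ 0.47457699, -0.48465662, -0.73476843],
       [-0.5112714 ,  0.52772459, -0.67831284]]), 't': array([-0.35072683, -0.2910365 ,  1.59666167])}
-0.0187 [-1.79907686e+02 -1.12489532e-02  1.58813593e+02] [ 0.46433384  0.40495141 -1.48691277]
```

View pics/top0.png

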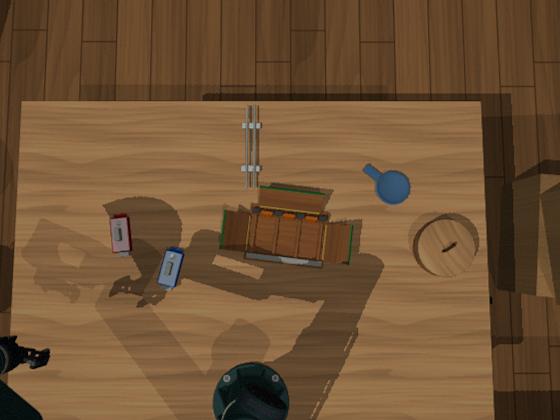

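View pics/scene0.png

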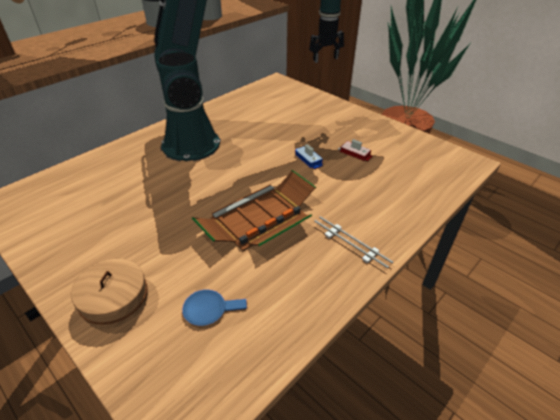

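The top view shows red at (120,235), blue at (171,268) and the caddy at (286,235), slightly turned. I see no yellow tray. Next I'll measure them.

```bash
cat > h.py <<'E'
import numpy as np,cv2
def ray(K,uv,z):
    """pixels -> world points on plane at height z"""
    uv=np.atleast_2d(uv).astype(float); R=np.array(K["R"]);t=np.array(K["t"])
    d=np.c_[(uv[:,0]-K["cx"])/K["fx"],(uv[:,1]-K["cy"])/K["fy"],np.ones(len(uv))]@R
    c=-R.T@t
    return c+d*((z-c[2])/d[:,2])[:,None]
def mask(p,h0,h1,s=110,v=50):
    H=cv2.cvtColor(p,cv2.COLOR_RGB2HSV_FULL); h=H[...,0].astype(int)
    m=((h>=h0)&(h<=h1)) if h0<=h1 else ((h>=h0)|(h<=h1))
    return (m&(H[...,1]>s)&(H[...,2]>v)).astype(np.uint8)
def blobs(m,amin):
    n,l,st,c=cv2.connectedComponentsWithStats(m)
    return [(c[i],st[i],np.argwhere(l==i)[:,::-1]) for i in range(1,n) if st[i][4]>=amin]
E
python3 - <<'E'
from h import *
f=np.load("pics/top0.npz");p=f["p"]
for n,a,b,s in(("red",245,6,150),("blue",150,180,130),("yellow",34,48,170),("orange",8,24,210),("green",70,120,100)):
    for c,st,px in blobs(mask(p,a,b,s),12)[:12]:
        r=cv2.minAreaRect(px.astype(np.float32)); print(n,c.round(),st[4],ray(f,c,.024)[0].round(3),[np.round(x,1) for x in r[1:]] , ray(f,cv2.boxPoints(r),.024)[:,:2].round(3).tolist())
cv2.imwrite("pics/c0.png",cv2.resize(p[150:300,90:370,::-1],None,fx=2.85,fy=2.85,interpolation=cv2.INTER_CUBIC))
E
```

```text
red [120. 216.] 38 [0.573 0.41  0.024] [array([ 3.1, 13.1]), np.float64(82.9)] [[0.575, 0.432], [0.58, 0.392], [0.571, 0.39], [0.566, 0.431]]
blue [177. 258.] 89 [0.442 0.23  0.024] [array([39. , 15.1]), np.float64(80.5)] [[0.473, 0.261], [0.481, 0.215], [0.362, 0.193], [0.355, 0.239]]
orange [266. 213.] 67 [ 0.58  -0.049  0.024] [array([11.3,  6.1]), np.float64(7.1)] [[0.572, -0.03], [0.591, -0.032], [0.587, -0.067], [0.568, -0.065]]
orange [289. 216.] 67 [ 0.572 -0.119  0.024] [array([12.2,  5.8]), np.float64(7.1)] [[0.564, -0.099], [0.582, -0.101], [0.578, -0.139], [0.559, -0.137]]
orange [311. 219.] 66 [ 0.562 -0.189  0.024] [array([12.2,  5.8]), np.float64(8.1)] [[0.555, -0.168], [0.573, -0.171], [0.568, -0.209], [0.55, -0.206]]
green [291. 190.] 95 [ 0.653 -0.128  0.024] [array([64.5,  1.5]), np.float64(6.8)] [[0.663, -0.028], [0.668, -0.029], [0.643, -0.231], [0.639, -0.23]]
green [222. 229.] 54 [0.532 0.088 0.024] [array([ 1.6, 35.4]), np.float64(7.4)] [[0.481, 0.097], [0.591, 0.084], [0.59, 0.079], [0.481, 0.092]]
green [350. 243.] 61 [ 0.487 -0.31   0.024] [array([ 1.7, 36.2]), np.float64(6.3)] [[0.431, -0.3], [0.544, -0.315], [0.543, -0.32], [0.431, -0.305]]
```

View pics/c0.png

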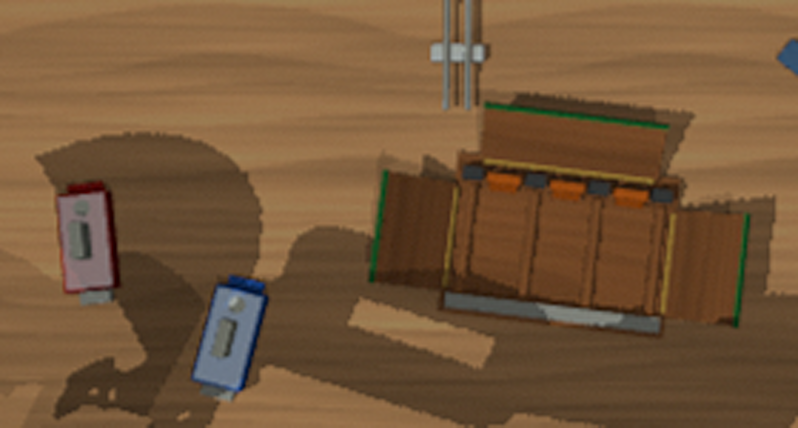

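```bash
cat >> h.py <<'E'
from plant import ctrl,hand,planner,sensors,eyes,job
def look(n):
    K=eyes.calibration("wrist");p,d=eyes.get_image("wrist")
    np.savez(f"pics/{n}.npz",p=p,d=d,**K); cv2.imwrite(f"pics/{n}.png",p[:,:,::-1]); return K,p,d
def st():
    s=sensors.state(); return s["t"],np.round(s["position"],4),np.round(s["ee_rot"],1),np.round(s["contact_force"],1),round(s["gripper_width"],4),round(float(np.max(s["grip_force"])),1)
E
python3 - <<'E'
from h import *
s=sensors.state();K=eyes.calibration("wrist")
from scipy.spatial.transform import Rotation as Ro
R=Ro.from_euler("xyz",s["ee_rot"],degrees=True).as_matrix()
c=-K["R"].T@K["t"]; print("cam in tool",R.T@(c-s["position"]),R.T@K["R"].T, K["fx"])
ctrl.move_to([.49,-.11,.30],[180,0,-7.3]); look("w_cad"); print(st())
ctrl.move_to([.42,.235,.25],[180,0,-10]); look("w_blue"); print(st())
a=np.hstack([cv2.imread(f"pics/{n}.png") for n in("w_cad","w_blue")]); cv2.imwrite("pics/c1.png",cv2.resize(a,(800,300)))
E
```

```text
cam in tool [ 0.08176082 -0.00043753 -0.14266866] [[ 9.67823519e-04 -9.48649021e-01 -3.16329099e-01]
 [ 9.99999189e-01  6.56192771e-04  1.09166721e-03]
 [-8.28036161e-04 -3.16329899e-01  9.48648886e-01]] 330.01664552082065
(2.725, array([ 0.4902, -0.1093,  0.2999]), array([-180. ,    0. ,   -7.2]), array([-0.2,  1. , -0.3]), 0.0854, 0.0)
(4.1083, array([0.4208, 0.2343, 0.2502]), array([180. ,  -0. , -10.1]), array([-0. , -0.2,  0. ]), 0.0851, 0.0)
```

View pics/c1.png

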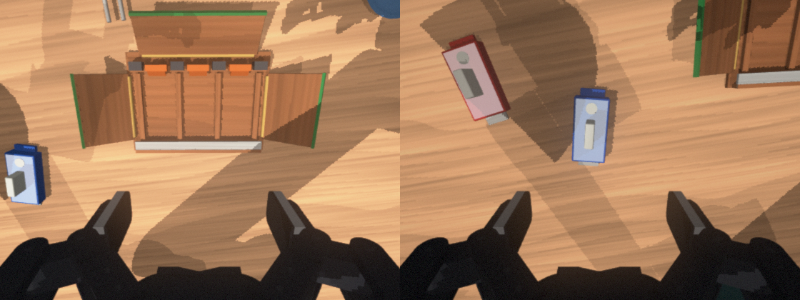

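The left view shows the caddy square-on, with its latches, lip and green edges clear. The right view has blue at about (590,125) and red at about (475,78). I'll localise them with depth and colour.

```bash
cat >> h.py <<'E'
def cloud(K,d):
    v,u=np.mgrid[:d.shape[0],:d.shape[1]]; R=np.array(K["R"])
    X=np.dstack([(u-K["cx"])/K["fx"]*d,(v-K["cy"])/K["fy"]*d,d])
    W=(X-np.array(K["t"]))@R; W[d<=0]=np.nan; return W
def rect(P):
    """xy points (m) -> centre, long, short, yaw of long side in (-90,90]"""
    (c,(w,h),a)=cv2.minAreaRect((P*1000).astype(np.float32)); 
    if w<h: w,h,a=h,w,a+90
    return np.array(c)/1000,w,h,(a+90)%180-90
def find_tray(K,p,d,col):
    """lid top: light tint of the colour at 17-31 mm; returns tray origin xy, yaw (tongue toward -x side)"""
    W=cloud(K,d); m=mask(p,150,180,50,60) if col=="blue" else mask(p,235,10,50,60)
    m=m&((W[...,2]>.017)&(W[...,2]<.031)&(np.abs(W[...,1])<.7)).astype(np.uint8)
    m=cv2.morphologyEx(m,cv2.MORPH_OPEN,np.ones((3,3),np.uint8))
    out=[]
    for c,s,px in blobs(m,150):
        P=ray(K,px,.024)[:,:2]; c,w,h,a=rect(P); b=np.radians(a)
        out.append((c+.006*np.array([np.cos(b),np.sin(b)]),a,w,h,float(np.nanmedian(W[px[:,1],px[:,0],2]))))
    return out
E
python3 - <<'E'
from h import *
for n in("w_cad","w_blue"):
    f=np.load(f"pics/{n}.npz")
    for c in("blue","red"): print(n,c,find_tray(f,f["p"],f["d"],c))
f=np.load("pics/w_cad.npz");p,d=f["p"],f["d"];W=cloud(f,d)
for n,a,b,s in(("orange",8,24,210),("green",70,120,100)):
    for c,stt,px in blobs(mask(p,a,b,s),60):
        z=np.nanmedian(W[px[:,1],px[:,0],2]); P=ray(f,px,z)[:,:2]; r=rect(P); print(n,c.round(),len(px),"z",z.round(4),np.round(r[0],4),np.round(r[1:],1), rect(W[px[:,1],px[:,0],:2])[0].round(4))
H=cv2.cvtColor(p,cv2.COLOR_RGB2HSV_FULL)
m=((H[...,1]<70)&(H[...,2]>90)&(np.abs(W[...,2]-.024)<.006)).astype(np.uint8)
for c,stt,px in blobs(m,200):
    P=ray(f,px,.024)[:,:2]; r=rect(P); print("lip",c.round(),len(px),np.nanmedian(W[px[:,1],px[:,0],2]),np.round(r[0],4),np.round(r[1:],1))
E
```

```text
w_cad blue [(array([0.41318375, 0.23941265]), -12.793472290039062, 108.96224975585938, 47.78782653808594, 0.02288074313524662)]
w_cad red []
w_blue blue [(array([0.46083074, 0.24928305]), 77.86397552490234, 44.22257614135742, 5.686136722564697, 0.02368722375666315)]
w_blue red [(array([0.51829186, 0.4074418 ]), 7.6159491539001465, 107.57179260253906, 57.78026580810547, 0.023545892354297576), (array([0.47234498, 0.4276611 ]), 44.81565475463867, 44.298439025878906, 23.30938148498535, 0.02457824139342751)]
green [277.  19.] 735 z 0.0559 [ 0.645  -0.1269] [199.    3.7  82.8] [ 0.6451 -0.1273]
green [446. 151.] 355 z 0.0658 [ 0.4799 -0.3007] [119.5   4.2  -7.1] [ 0.4799 -0.3001]
green [108. 154.] 229 z 0.0632 [0.5256 0.0839] [116.2   2.9  -7. ] [0.5256 0.0838]
lip [248.  92.] 212 0.027996443846785478 [ 0.5789 -0.0832] [20.8 12.5 82.8]
lip [306.  91.] 217 0.027984843706377795 [ 0.5701 -0.1529] [21.7 12.5 82.8]
lip [365.  91.] 218 0.02794304590262816 [ 0.5613 -0.223 ] [21.9 12.5 82.8]
lip [278. 203.] 2123 0.023766743865566823 [ 0.4348 -0.1013] [235.6  16.8  82.8]
lip [ 32. 248.] 1754 0.024620946463720234 [0.4064 0.2525] [103.3  51.2 -14.2]
```

```bash
cat >> h.py <<'E'
def find_h(K,d,near,r=.1):
    """lid by height alone (19-28 mm) within r of near -> origin xy, yaw, sizes"""
    W=cloud(K,d); m=((np.abs(W[...,2]-.0238)<.004)&(np.hypot(W[...,0]-near[0],W[...,1]-near[1])<r)).astype(np.uint8)
    m=cv2.morphologyEx(m,cv2.MORPH_OPEN,np.ones((3,3),np.uint8))
    px=max(blobs(m,100),key=lambda b:len(b[2]))[2]
    c,w,h,a=rect(W[px[:,1],px[:,0],:2]); b=np.radians(a)
    return c+.006*np.array([np.cos(b),np.sin(b)]),a,w,h
E
python3 - <<'E'
from h import *
f=np.load("pics/w_blue.npz"); print(find_h(f,f["d"],(.41,.24)),find_h(f,f["d"],(.515,.41)))
f=np.load("pics/w_cad.npz"); print(find_h(f,f["d"],(.41,.24)))
E
```

```text
(array([0.41336641, 0.24963349]), -14.085769653320312, 107.97416687011719, 55.86595153808594) (array([0.51827438, 0.40955351]), 7.362436771392822, 108.13746643066406, 57.1753044128418)
(array([0.41318415, 0.2485785 ]), -13.74688720703125, 108.38822174072266, 57.22322082519531)
```

```bash
cat >> h.py <<'E'
from scipy.spatial.transform import Rotation as Ro
CC=np.array([.504,-.1095,0]); CY=-7.2; CR=Ro.from_euler("z",CY,degrees=True)
def pick(o,yaw,tol_w=.010):
    r=Ro.from_euler("z",yaw,degrees=True); t=np.r_[o,0]+r.apply([-.006,0,.029])
    hand.grip(.045,60)
    ctrl.move_to(t+[0,0,.08],[180,0,yaw]); ctrl.move_linear(t,speed=.1)
    hand.grip(0.0,60); print("gripped",st()); ctrl.move_linear(t+[0,0,.12],speed=.12); print("up",st())
def in_hand(K,d,s):
    """lid of held tray in tool frame (mm): centre, plane normal"""
    T=Ro.from_euler("xyz",s["ee_rot"],degrees=True); W=cloud(K,d)
    P=T.inv().apply((W-np.array(s["position"])).reshape(-1,3))*1000
    P=P[np.all(np.abs(P-[0,0,5])<[90,60,25],axis=1)]
    P=P[np.abs(P[:,2]-np.median(P[P[:,0]>22][:,2]))<9]; P=P[P[:,0]>15]
    A=np.c_[P[:,:2],np.ones(len(P))]
    for _ in range(4):
        k=np.linalg.lstsq(A,P[:,2],rcond=None)[0]; e=np.abs(A@k-P[:,2])<2.5; A,P=A[e],P[e]
    return k,P.min(0),P.max(0),np.median(P[:,1])
E
python3 - <<'E'
from h import *
pick(np.array([.4134,.2491]),-14)
s=sensors.state();K,p,d=look("hold_b"); print(in_hand(K,d,s))
E
```

```text
gripped (6.5417, array([0.4081, 0.2509, 0.0295]), array([-1.8e+02, -1.0e-01, -1.4e+01]), array([-1.1,  0.9,  5.8]), 0.0132, 62.8)
up (7.6917, array([0.4069, 0.2503, 0.1483]), array([ 1.799e+02,  1.000e-01, -1.400e+01]), array([ 0.6, -0.4, -2.4]), 0.0127, 61.6)
(array([1.32372350e-02, 2.93491565e-03, 4.47647380e+00]), array([ 15.00104305, -27.64479294,   2.24186426]), array([53.17704371, 28.29749213,  7.71892032]), np.float64(0.15096009689361978))
```

View pics/hold_b.png

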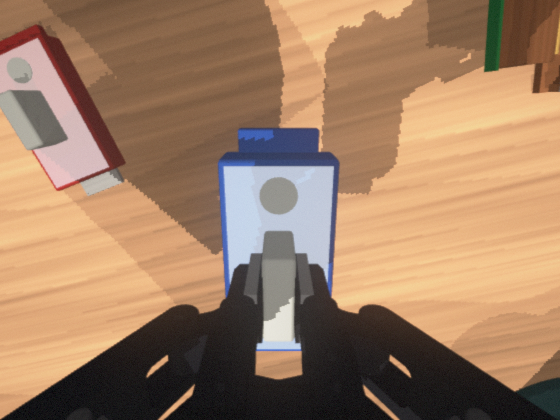

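The tray sits square in the grip: the lid is 4.5 mm beyond the TCP, centred, and its far end is at x 53. Docking it in the middle bay.

```bash
cat >> h.py <<'E'
def tool(bay_y,ox,oz,tilt,g,extra=0):
    """TCP pose for tray origin at caddy (ox,bay_y,oz) with far end raised by tilt deg; g=TCP in tray frame"""
    r=CR*Ro.from_euler("y",-tilt,degrees=True)
    pos=CC+CR.apply([ox,bay_y,oz])+r.apply(g)
    return pos,(r*Ro.from_euler("x",180,degrees=True)).as_euler("xyz",degrees=True)
def tip(bay_y,tx,tz,tilt,g):
    """same, given tongue tip bottom (tray x -74 mm) at caddy (tx,tz)"""
    c,s=np.cos(np.radians(tilt)),np.sin(np.radians(tilt))
    return tool(bay_y,tx+.074*c,tz+.074*s,tilt,g)
def Fc(): return CR.inv().apply(sensors.state()["contact_force"])
E
python3 - <<'E'
from h import *
g=[-.0055,0,.0285]; y=0.
P=lambda tx,tz,tl:tip(y,tx,tz,tl,g)
ctrl.move_to(*P(-.058,.09,0.1)); 
ctrl.move_linear(*P(-.058,.06,11),speed=.08)
s=sensors.state();K,p,d=look("pre_b"); k=in_hand(K,d,s);print(st(),k)
f0=Fc()
for z in np.arange(.05,.0094,-.004).tolist()+[.0095]:
    ctrl.move_linear(*P(-.058,z,11),speed=.06); f=Fc()-f0
    if f[2]>6: print("contact z",z,f); break
print("down",st(),f)
zz=z+.001 if f[2]>6 else z
for x in np.arange(-.060,-.0781,-.002):
    ctrl.move_linear(*P(x,zz,11),speed=.03); f=Fc()-f0; print(round(x,3),f.round(1))
    if f[0]>8 or np.linalg.norm(f)>20: break
look("slid_b"); print(st())
E
```

```text
(9.6083, array([ 0.509 , -0.1096,  0.1018]), array([180. , -11. ,  -7.1]), array([-0.5, -0.3, -2.6]), 0.0128, 64.2) (array([1.44474778e-02, 3.95291231e-03, 4.28283785e+00]), array([ 15.00382558, -27.79120264,   2.07529535]), array([53.21626397, 28.15122211,  7.62344454]), np.float64(0.0462814233822928))
down (12.675, array([ 0.5078, -0.11  ,  0.0506]), array([180. , -11. ,  -7.2]), array([-0.5,  0. , -2.4]), 0.0128, 64.2) [0.00816037 0.30326738 0.25027765]
-0.06 [ 0.9 -0.3 -0.4]
-0.062 [ 1.1 -0.1  0.2]
-0.064 [0.5 1.1 1. ]
-0.066 [0.6 0.3 0.1]
-0.068 [-0.5 -0.1 -0.5]
-0.07 [0.3 0.1 0.1]
-0.072 [ 1.1  0.7 -0.8]
-0.074 [ 1.   0.1 -0.1]
-0.076 [5.4 2.1 0.4]
-0.078 [ 8.2  3.1 -2.2]
(15.225, array([ 0.4911, -0.1084,  0.0516]), array([179.9, -11.3,  -7.2]), array([ 8.2,  1.4, -4.3]), 0.0128, 63.8)
```

```bash
cat >> h.py <<'E'
def press(bay_y,zstart=.05,ox=-.0015):
    q=lambda z:(CC+CR.apply([ox+.031,bay_y,z]),[180,0,CY])
    hand.grip(0,60); ctrl.move_to(*q(.10)); ctrl.sleep(.2); f0=Fc(); pk=0
    for z in np.arange(zstart,.0265,-.0015):
        ctrl.move_linear(*q(z),speed=.04); f=(Fc()-f0)[2]; print(round(z,4),f.round(1),sensors.state()["position"][2].round(4)); pk=max(pk,f)
        if f>28 or (z<.0325 and f>14 and pk-f<1 and z<.031): break
    ctrl.move_linear(*q(.12),speed=.1); print("peak",pk,st())
E
python3 - <<'E'
from h import *
g=[-.0055,0,.0285]; y=0.
for tl in(10,9,8): ctrl.move_linear(*tip(y,-.0755,.009,tl,g),speed=.03); print(tl,Fc().round(1))
hand.grip(.04); 
p,r=tip(y,-.0755,.009,8,g); ax=Ro.from_euler("xyz",r,degrees=True).apply([0,0,-1])
ctrl.move_linear(p+ax*.06,r,speed=.1); print(st())
press(y,.062)
look("pressed_b")
E
```

```text
10 [ 3.8 -1.2 -1. ]
9 [ 4.6 -1.   1.4]
8 [ 4.  -1.6  1.5]
(17.1167, array([ 0.484 , -0.1069,  0.106 ]), array([-180. ,   -8. ,   -7.2]), array([-0.2,  0.7,  0.5]), 0.0398, 0.0)
0.062 -0.8 0.0622
0.0605 -0.3 0.0606
0.059 -0.2 0.0589
0.0575 0.4 0.0574
0.056 0.2 0.0559
0.0545 -0.2 0.0544
0.053 -0.4 0.0529
0.0515 -0.4 0.0514
0.05 -0.4 0.0499
0.0485 0.2 0.0484
0.047 0.6 0.0469
0.0455 0.9 0.0455
0.044 1.5 0.0441
0.0425 2.6 0.0426
0.041 0.0 0.0405
0.0395 -0.7 0.0392
0.038 0.5 0.0379
0.0365 -0.1 0.0364
0.035 0.3 0.0349
0.0335 0.1 0.0334
0.032 1.1 0.0321
0.0305 17.7 0.032
peak 17.673687654555575 (25.5083, array([ 0.5327, -0.113 ,  0.1194]), array([-1.8e+02,  1.0e-01, -7.2e+00]), array([ 0.3, -0. ,  0.4]), 0.0002, 0.0)
```

View pics/pressed_b.png

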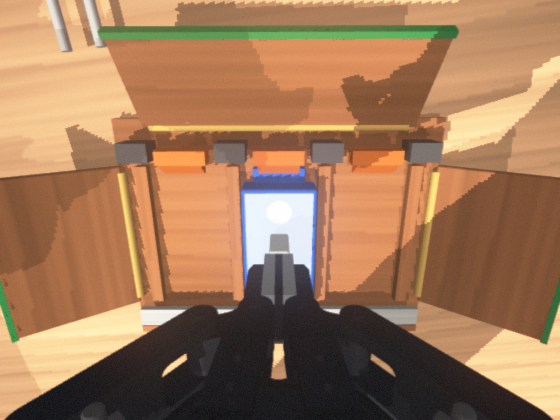

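The tray is down in the middle bay, and the latch appears to overlap the ledge at about (280,165). I'll check flatness and seating by depth.

```bash
cat >> h.py <<'E'
def check(n,bay_y):
    hand.grip(.06)
    ctrl.move_to(CC+CR.apply([-.06,bay_y,.24]),[180,0,CY]); K,p,d=look(n)
    W=cloud(K,d); P=CR.inv().apply((W-CC).reshape(-1,3))*1000; P[:,1]-=bay_y*1000
    L=P[(np.abs(P[:,1])<26)&(P[:,0]>-55)&(P[:,0]<42)&(np.abs(P[:,2]-32)<10)]
    A=np.c_[L[:,:2],np.ones(len(L))]
    for _ in range(3):
        k=np.linalg.lstsq(A,L[:,2],rcond=None)[0]; e=np.abs(A@k-L[:,2])<2; A,L=A[e],L[e]
    E=P[(np.abs(P[:,2]-32)<5)&(np.abs(P[:,1])<40)&(np.abs(P[:,0])<75)]
    print("lid slope deg",np.degrees(k[:2]).round(2),"z0",k[2].round(1),"x",np.nanpercentile(L[:,0],[0,100]),"ext x",np.percentile(E[:,0],[.5,99.5]).round(1),"y",np.percentile(E[:,1],[1,99]).round(1))
    H=p.reshape(-1,3).astype(int); o=(mask(p,8,24,210).reshape(-1)>0)&(P[:,0]>40)&(P[:,0]<80)
    for c in(-70,0,70):
        q=o&(np.abs(P[:,1]+bay_y*1000-c)<18); print("latch",c,q.sum(),P[q].min(0).round(1) if q.sum() else"", np.median(P[q],0).round(1) if q.sum() else "")
    b=(mask(p,150,180,120,40)|mask(p,240,8,190,40)).reshape(-1)>0
    q=b&(P[:,0]>44)&(P[:,0]<70)&(np.abs(P[:,1])<24)&(P[:,2]<21); print("ledge",q.sum(),P[q].max(0).round(1),np.median(P[q],0).round(1))
E
python3 - <<'E'
from h import *
check("chk_b",0.); print(st())
im=cv2.imread("pics/chk_b.png");v=eyes.calibration("wrist")
c=np.array(v["R"])@(CC+CR.apply([.05,0,.02]))+v["t"];u=int(c[0]/c[2]*v["fx"]+v["cx"]);w=int(c[1]/c[2]*v["fy"]+v["cy"])
cv2.imwrite("pics/c2.png",cv2.resize(im[max(0,w-60):w+90,u-100:u+100],(800,600),interpolation=cv2.INTER_CUBIC))
E
```

```text
lid slope deg [ 0.21 -0.07] z0 32.7 x [-54.87942274  41.33639278] ext x [-62.1  74.1] y [-35.1  35.3]
latch -70 0  
latch 0 0  
latch 70 0  
ledge 149 [56.5 18.6 17.9] [52.8 -1.9 15.9]
(26.8583, array([ 0.4449, -0.1021,  0.2391]), array([-180. ,    0. ,   -7.2]), array([-0.5, -0.3, -0.1]), 0.0596, 0.0)
```

View pics/c2.png

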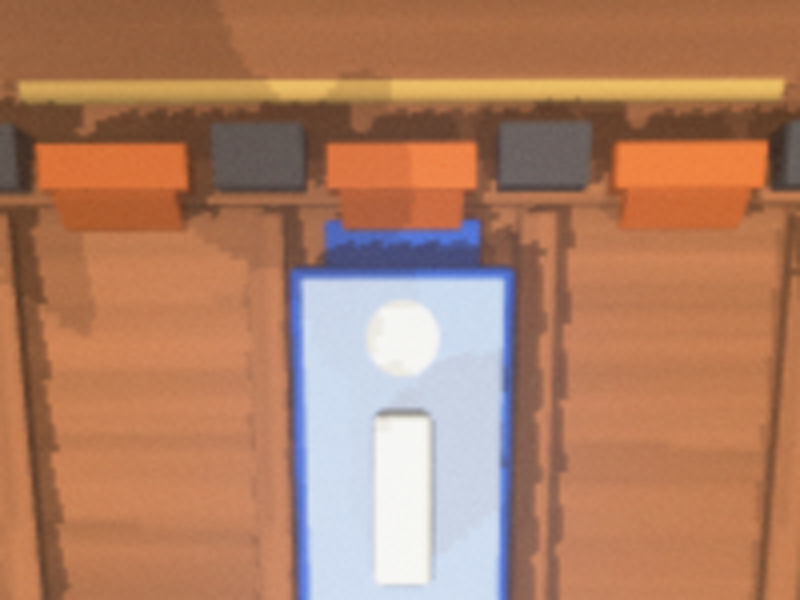

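Tray 1 is locked: the middle latch lines up with the empty bays' latches over the ledge, and the lid is flat. Now the red tray.

```bash
python3 - <<'E'
from h import *
ctrl.move_to([.47,.40,.25],[180,0,5]); K,p,d=look("w_red")
print(find_tray(K,p,d,"red")); o,a,w,h=find_h(K,d,(.518,.409),.12); print(o,a,w,h)
if abs(w-108)<3 and abs(h-56.5)<3:
    pick(o,a); s=sensors.state();K,p,d=look("hold_r"); print(in_hand(K,d,s))
E
```

```text
[(array([0.5647902 , 0.40992486]), -80.71163654327393, 54.855499267578125, 5.6409711837768555, 0.023764607422468945), (array([0.4776218 , 0.42970624]), 40.39791488647461, 54.57842254638672, 25.884727478027344, 0.02429936698083491)]
[0.51839325 0.4100824 ] 7.105916500091553 107.94257354736328 56.030147552490234
gripped (31.0083, array([0.513 , 0.4098, 0.0299]), array([-1.8e+02, -1.0e-01,  7.1e+00]), array([-0.4,  0.1,  5.2]), 0.013, 59.8)
up (32.1583, array([0.5118, 0.4089, 0.148 ]), array([1.8e+02, 1.0e-01, 7.1e+00]), array([-0.6, -0.1, -2.2]), 0.0128, 58.8)
(array([ 1.35933049e-02, -1.62660571e-04,  4.85202655e+00]), array([ 15.00196203, -27.80861448,   2.62375594]), array([53.32758034, 28.09114794,  8.067157  ]), np.float64(0.32696817110232057))
```

```bash
python3 - <<'E'
from h import *
g=[-.0055,0,.029]; y=.07
P=lambda tx,tz,tl:tip(y,tx,tz,tl,g)
ctrl.move_to(*P(-.058,.11,0.1)); ctrl.move_linear(*P(-.058,.06,11),speed=.08)
s=sensors.state();K,p,d=look("pre_r"); k=in_hand(K,d,s);print(st(),k)
assert abs(k[0][0])<.04 and abs(k[0][2]-4.8)<2 and abs(k[2][0]-53.3)<2.5 and abs(k[3])<2
f0=Fc()
for z in(.04,.025,.014,.0095): ctrl.move_linear(*P(-.058,z,11),speed=.05); f=Fc()-f0; print(z,f.round(1)); assert f[2]<8
for x in np.arange(-.064,-.0781,-.002):
    ctrl.move_linear(*P(x,.0095,11),speed=.03); f=Fc()-f0; print(round(x,3),f.round(1))
    if f[0]>7 or np.linalg.norm(f)>20: break
s=sensors.state();K,p,d=look("slid_r"); print(in_hand(K,d,s))
for tl in(10,9,8): ctrl.move_linear(*P(-.0755,.009,tl),speed=.03); print(tl,Fc().round(1))
hand.grip(.04)
p,r=P(-.0755,.009,8); ax=Ro.from_euler("xyz",r,degrees=True).apply([0,0,-1])
ctrl.move_linear(p+ax*.06,r,speed=.1); print(st())
press(y,.05)
check("chk_r",y)
im=cv2.imread("pics/chk_r.png");v=eyes.calibration("wrist")
c=np.array(v["R"])@(CC+CR.apply([.05,y,.02]))+v["t"];u=int(c[0]/c[2]*v["fx"]+v["cx"]);w=int(c[1]/c[2]*v["fy"]+v["cy"])
cv2.imwrite("pics/c3.png",cv2.resize(im[max(0,w-60):w+90,u-100:u+100],(800,600),interpolation=cv2.INTER_CUBIC))
E
```

```text
(34.5333, array([ 0.518 , -0.0404,  0.1023]), array([180. , -11.1,  -7.2]), array([ 0.2, -0.9, -2.8]), 0.0127, 58.8) (array([1.48815784e-02, 1.06491552e-03, 4.59643423e+00]), array([ 15.00120861, -27.71956737,   2.42480817]), array([53.34820215, 28.19440802,  7.89384201]), np.float64(0.4516881161999369))
0.04 [ 0.6  1.5 -0.1]
0.025 [-1.2  0.6 -0. ]
0.014 [-0.1  1.4  1.1]
0.0095 [-0.1  1.3  0.4]
-0.064 [-0.2  1.   0.6]
-0.066 [0.1 0.7 0.6]
-0.068 [0.1 1.1 1.2]
-0.07 [0.5 0.6 0.6]
-0.072 [-0.6  0.6  1.4]
-0.074 [-0.6  0.8  1. ]
-0.076 [2.9 2.  1.1]
-0.078 [ 7.   2.2 -0.9]
(array([7.35742733e-03, 1.94190190e-03, 4.65005829e+00]), array([ 15.00080043, -27.67118611,   2.34866711]), array([53.55844226, 28.16189382,  7.52211701]), np.float64(0.02107067284435905))
10 [ 2.7 -0.4 -1.8]
9 [4.  0.1 0.5]
8 [2.5 0.  0.9]
(40.1917, array([ 0.4926, -0.0375,  0.1064]), array([-180. ,   -8. ,   -7.2]), array([-0.1, -0.7, -1. ]), 0.0396, 0.0)
0.05 0.5 0.0503
0.0485 0.4 0.0485
0.047 0.3 0.0469
0.0455 0.3 0.0455
0.044 1.4 0.0441
0.0425 1.9 0.0426
0.041 -0.1 0.0405
0.0395 -0.4 0.0392
0.038 -0.5 0.0379
0.0
[... 166 characters left out ...]
e+02,  1.0e-01, -7.2e+00]), array([ 0.3, -0.5,  0.5]), -0.0001, 0.0)
lid slope deg [ 0.14 -0.04] z0 32.7 x [-54.99232024  41.3782027 ] ext x [-62.1  74.1] y [-35.3  35.1]
latch -70 0  
latch 0 0  
latch 70 0  Traceback (most recent call last):
  File "<stdin>", line 18, in <module>
  File "h.py", line 95, in check
    q=b&(P[:,0]>44)&(P[:,0]<70)&(np.abs(P[:,1])<24)&(P[:,2]<21); print("ledge",q.sum(),P[q].max(0).round(1),np.median(P[q],0).round(1))
                                                                                       ~~~~~~~~^^^
    return umr_maximum(a, axis, None, out, keepdims, initial, where)
ValueError: zero-size array to reduction operation maximum which has no identity
```

```bash
python3 - <<'E'
from h import *
im=cv2.imread("pics/chk_r.png");v=np.load("pics/chk_r.npz")
c=v["R"]@(CC+CR.apply([.05,.07,.02]))+v["t"];u=int(c[0]/c[2]*v["fx"]+v["cx"]);w=int(c[1]/c[2]*v["fy"]+v["cy"])
a=cv2.resize(im[max(0,w-60):w+90,max(0,u-100):u+100],(400,300),interpolation=cv2.INTER_CUBIC)
p,d=eyes.get_image("top"); b=cv2.resize(p[:,:,::-1],(400,300))
cv2.imwrite("pics/c3.png",np.hstack([a,b]))
E
```

```text
(no output)
```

View pics/c3.png

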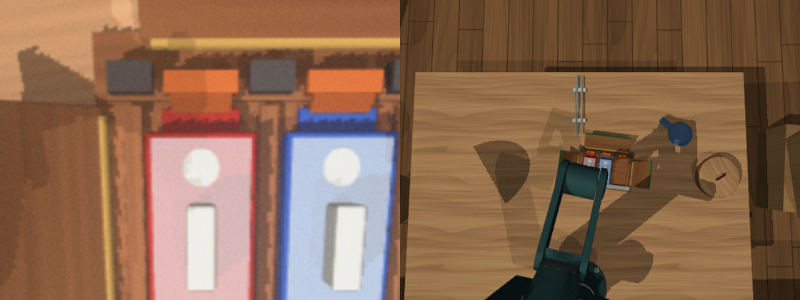

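Both trays are latched and there is no yellow tray anywhere on the table. Planning the panels with an IK check first.

```bash
cat >> h.py <<'E'
PAN={"left":([0,1,0],.122,.09,35),"right":([0,-1,0],.122,.09,37),"far":([1,0,0],.09,.07,39)}
def fold_pose(name,th,sx=1,gap=0.,back=0.,k=.7,ov=.022,along=0.):
    """TCP pose with the finger side against the free edge of a panel at th deg above horizontal"""
    u,h,L,_=PAN[name]; u=np.array(u,float); z=np.array([0,0,1.]); c,s=np.cos(np.radians(th)),np.sin(np.radians(th))
    b=np.radians(90-k*(90-th)); d=-(np.cos(b)*u+np.sin(b)*z); n=np.sin(b)*u-np.cos(b)*z
    pos=h*u+.012*z+L*(c*u+s*z)+n*(.014+gap)+d*(ov-back)+along*np.cross(z,u)
    x=-sx*n; M=np.c_[x,np.cross(d,x),d]
    return CC+CR.apply(pos),(CR*Ro.from_matrix(M)).as_euler("xyz",degrees=True)
E
python3 - <<'E'
from h import *
for n in PAN:
  for sx in(1,-1):
    print(n,sx)
    for th,gap,back in((PAN[n][3],.02,.1),(PAN[n][3],.02,0),(60,0,0),(92,0,0)):
        p,r=fold_pose(n,th,sx,gap,back); q=planner.inverse_kinematics(p,r); print(th,p.round(3),r.round(0),None if q is None else np.round(q,0))
E
```

```text
left 1
35 [0.538 0.159 0.103] [180. -38. -97.] [  29.   40.   85.  -31.   82. -132.]
35 [0.53  0.097 0.025] [180. -38. -97.] [  24.   44.   92.  -34.   70. -129.]
60 [0.526 0.061 0.064] [180. -21. -97.] [  13.   32.  100.  -23.   58. -146.]
92 [0.521 0.023 0.08 ] [180.   1. -97.] None
left -1
35 [0.538 0.159 0.103] [-180.   38.   83.] [ 29.  40.  85. -31.  82.  48.]
35 [0.53  0.097 0.025] [-180.   38.   83.] [ 24.  44.  92. -34.  70.  51.]
60 [0.526 0.061 0.064] [180.  21.  83.] [ 13.  32. 100. -23.  58.  34.]
92 [0.521 0.023 0.08 ] [180.  -1.  83.] [ -6.  25. 106.   2.  49.  -0.]
right 1
37 [ 0.47  -0.375  0.108] [180. -37.  83.] [-59.  43.  76.  22.  92. -57.]
37 [ 0.478 -0.316  0.028] [180. -37.  83.] [-56.  46.  84.  24.  80. -59.]
60 [ 0.482 -0.28   0.064] [180. -21.  83.] [-48.  35.  94.  17.  67. -50.]
92 [ 0.487 -0.242  0.08 ] [-180.    1.   83.] [-33.  26. 103.  -2.  50. -25.]
right -1
37 [ 0.47  -0.375  0.108] [180.  37. -97.] [-59.  43.  76.  22.  92. 123.]
37 [ 0.478 -0.316  0.028] [180.  37. -97.] [-56.  46.  84.  24.  80. 121.]
60 [ 0.482 -0.28   0.064] [180.  21. -97.] [-48.  35.  94.  17.  67. 130.]
92 [ 0.487 -0.242  0.08 ] [180.  -1. -97.] [-33.  26. 103.  -2.  50. 155.]
far 1
39 [ 0.72  -0.137  0.1  ] [180. -36. 173.] [-14.  60.  37.  -5. 118. -98.]
39 [ 0.662 -0.129  0.018] [180. -36. 173.] [-15.  59.  52.  -4. 104. -97.]
60 [ 0.633 -0.126  0.047] [180. -21. 173.] [-16.  46.  71.  -3.  84. -98.]
92 [ 0.605 -0.122  0.06 ] [180.   1. 173.] [ -18.   32.   95.    0.   52. -101.]
far -1
39 [ 0.72  -0.137  0.1  ] [180.  36.  -7.] [-14.  60.  37.  -5. 118.  82.]
39 [ 0.662 -0.129  0.018] [180.  36.  -7.] [-15.  59.  52.  -4. 104.  83.]
60 [ 0.633 -0.126  0.047] [180.  21.  -7.] [-16.  46.  71.  -3.  84.  82.]
92 [ 0.605 -0.122  0.06 ] [180.  -1.  -7.] [-18.  32.  95.   0.  52.  79.]
```

```bash
cat >> h.py <<'E'
def fold(name,sx):
    u=np.array(PAN[name][0],float); t0=PAN[name][3]; hand.grip(0,60)
    s=sensors.state(); ctrl.move_linear(np.r_[s["position"][:2],.28],speed=.2)
    p,r=fold_pose(name,t0,sx,.03,.1); ctrl.move_to(p+[0,0,.12],r); ctrl.move_linear(p,r,speed=.15)
    ctrl.move_linear(*fold_pose(name,t0,sx,.02),speed=.12); f0=Fc(); out=[]
    for th in list(range(t0,85,5))+list(range(85,97)):
        ctrl.move_linear(*fold_pose(name,th,sx),speed=.06); f=Fc()-f0; out.append((th,f.round(1).tolist()))
        if f@u>10 or np.linalg.norm(f)>25: break
    print(name,out,st())
    p,r=fold_pose(name,th,sx,.05); ctrl.move_linear(p,r,speed=.1); ctrl.move_linear(np.r_[p[:2],.28],speed=.2)
E
python3 - <<'E'
from h import *
fold("left",-1); print(st())
E
```

```text
left [(35, [-0.2, -0.5, -0.4]), (40, [-0.4, -2.1, 0.2]), (45, [-0.3, -1.0, -0.7]), (50, [-1.0, -0.4, 0.6]), (55, [0.3, -1.7, 0.5]), (60, [-0.2, -0.9, 0.5]), (65, [0.1, 0.2, 0.4]), (70, [-0.8, -0.2, 0.1]), (75, [1.1, 0.1, -0.3]), (80, [0.4, -1.3, -0.7]), (85, [-0.8, -2.2, -0.5]), (86, [-0.5, 0.3, -0.4]), (87, [-1.3, 0.4, -0.7]), (88, [-0.9, 0.3, -1.1]), (89, [-0.2, -0.6, -0.3]), (90, [-0.2, 1.1, -0.8]), (91, [0.3, 8.1, -1.1]), (92, [-0.9, 14.3, -1.6])] (56.9167, array([0.5211, 0.0255, 0.0804]), array([180. ,  -1.7,  82.7]), array([ 1.4, 15.1, -1.4]), -0.0001, 7.3)
(58.7083, array([0.5261, 0.0723, 0.2788]), array([-179.9,   -1.4,   82.8]), array([-0.4, -0.4, -0.6]), -0.0002, 0.0)
```

```bash
python3 - <<'E'
from h import *
fold("right",1); fold("far",1)
ctrl.move_to([.40,-.095,.33],[180,0,CY]); K,p,d=look("end"); print(st())
W=cloud(K,d); P=CR.inv().apply((W-CC).reshape(-1,3))*1000; g=mask(p,70,120,100).reshape(-1)>0
for n,q in(("left",P[:,1]>100),("right",P[:,1]<-100),("far",(P[:,0]>75)&(np.abs(P[:,1])<95))):
    q=q&g&(P[:,2]>40); print(n,q.sum(),np.median(P[q],0).round(1) if q.sum() else "")
t,_=eyes.get_image("scene"); cv2.imwrite("pics/c4.png",np.hstack([cv2.resize(p[:,:,::-1],(400,300)),cv2.resize(t[150:300,150:350,::-1],(400,300))]))
E
```

```text
right [(37, [0.3, -0.2, 0.0]), (42, [1.6, -0.1, -0.2]), (47, [0.4, 0.7, -0.1]), (52, [0.0, 0.8, -0.2]), (57, [0.3, 1.0, 0.8]), (62, [-0.1, 1.2, 0.3]), (67, [0.1, 0.0, -0.3]), (72, [0.6, 0.1, 0.6]), (77, [0.5, -0.1, 0.8]), (82, [0.9, 0.7, 0.1]), (85, [0.4, -0.1, 0.2]), (86, [1.4, -1.0, -0.8]), (87, [0.3, -0.5, -1.7]), (88, [0.3, 0.3, -0.2]), (89, [0.7, 0.6, -0.0]), (90, [0.8, 0.1, -0.4]), (91, [-0.6, -5.6, -1.7]), (92, [-1.4, -11.1, -3.4])] (67.6833, array([ 0.4871, -0.2446,  0.0804]), array([180. ,   1.7,  82.9]), array([ -3.4, -11.5,  -3.7]), -0.0003, 6.1)
far [(39, [-0.2, -0.7, -1.0]), (44, [-1.2, 0.6, -0.6]), (49, [-0.4, -0.4, -0.9]), (54, [-0.7, -0.6, 0.2]), (59, [-1.0, 0.4, 0.4]), (64, [-0.9, -0.4, -0.2]), (69, [-0.1, -0.4, -0.9]), (74, [-1.1, -0.1, 0.0]), (79, [-1.7, -0.5, 0.3]), (84, [-0.7, -1.3, 0.3]), (85, [-0.3, -0.4, -1.2]), (86, [0.1, -0.4, -1.5]), (87, [0.3, -0.7, -1.6]), (88, [0.0, -1.5, -0.8]), (89, [-0.6, -0.5, -0.4]), (90, [0.2, -0.8, -0.1]), (91, [0.7, -1.1, -0.4]), (92, [4.6, 0.7, -3.5]), (93, [7.2, 0.7, -6.6]), (94, [9.1, 0.7, -8.1]), (95, [12.2, 1.3, -9.8])] (78.5333, array([ 0.607 , -0.1227,  0.0613]), array([-180. ,    4. ,  172.8]), array([13.2, -0.1, -9.3]), 0.0002, 6.2)
(83.0417, array([ 0.4002, -0.095 ,  0.33  ]), array([180. ,  -0. ,  -7.2]), array([ 0.1, -0.5, -0.9]), -0.0001, 0.0)
left 733 [  3.2 121.5 102.7]
right 870 [   5.5 -121.4  102.4]
far 0
```

View pics/c4.png

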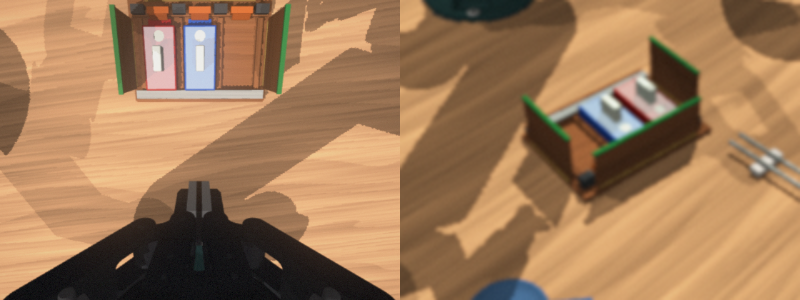

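All three panels stand upright in both views. One depth check of the far edge and trays before handing in.

```bash
python3 - <<'E'
from h import *
ctrl.move_to(CC+CR.apply([-.03,.03,.30]),[180,0,CY]); K,p,d=look("end2")
P=CR.inv().apply((cloud(K,d)-CC).reshape(-1,3))*1000; g=mask(p,70,120,100).reshape(-1)>0
q=g&(P[:,0]>70)&(np.abs(P[:,1])<95)&(P[:,2]>40); print("far",q.sum(),np.median(P[q],0).round(1))
for y in(0,70):
    q=(np.abs(P[:,0]-31)<8)&(np.abs(P[:,1]-y)<20); print(y,np.nanmedian(P[q,2]).round(1))
if np.median(P[g&(P[:,0]>70)&(np.abs(P[:,1])<95)&(P[:,2]>40)],0)[0]<93: print(job.finish_job(),st()[0])
E
```

```text
far 1316 [88.3 -1.  82.6]
0 32.9
70 32.9
the job is handed in; nothing more can be done
the job is handed in; nothing more can be done
```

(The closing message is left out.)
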